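# Park the lure case in the corner of batten and tackle box

## Robot

A 6-joint arm with a two-finger parallel gripper is mounted at the origin on the work surface. World frame = base frame: x ahead of the robot, y to its left, z up, the work surface at z = 0. Lengths are in m, angles in rad, forces in N, time in s.
With the tool pointing down it reaches from about 0.35 to 0.85 m from the base axis. Payload 8.1 kg.
Tool frame: the origin (TCP) lies at the very end of the fingers, on their centre line; the grasp point (between the pads) lies robot.grip_point_offset behind it (robot.grip_point_offset is the distance from the TCP to the grasp point, in m); z points along the fingers, y is the line along which they close (so a half turn about z gives the same grasp; the last joint's range is limited). The gripper opens to 93 mm and grips with 3 to 60 N. Pads are 15 mm wide; open, the fingers measure 128 mm over their backs; the gripper's body (75 mm by 188 mm) begins 65 mm behind the grasp point.
Start: joints at [1.249, 0.13, 1.488, -0, 1.523, -0.085], TCP at [0.141, 0.583, 0.219] pointing down, gripper open.
Joint ranges: [-2.96, 2.96], [-0.89, 2.26], [0.02, 2.5], [-1.34, 4.48], [0, 2.73], [-2.66, 2.66]. Speed limits (rad/s): [2.39, 2.39, 2.79, 3.14, 3.14, 3.14].

## Interface

Orientations are given as a rotation vector (axis times angle).
In Python, from plant import robot, eyes gives the robot as it stands. The module is installed in compiled form; this text tells all that it offers.
- The arm moves only by the tool apply_moves, never from a script. Its argument "steps" is one flat list of numbers, 7 for each row, row after row: the shift along the tool's x, y, z in units of 30 mm (1.0 is 30 mm), then the turn, a rotation vector about the tool's x, y, z in units of 6 degrees (1.0 is 6 degrees), then the opening in per cent of the stroke, from 0 (shut) to 100 (fully open). In form: [dx, dy, dz, ax, ay, az, fingers, dx, dy, dz, ax, ay, az, fingers, ...]. A call has 1 to 12 rows; each row shifts and turns the commanded pose from where the row before left it, along the tool's axes as they then stand; what a row does not reach is not made up. A row lasts 1/12 s, in which the tool goes at most 41.7 mm and 7.16 degrees, less where a joint would pass 70% of its speed; a pose out of reach is approached as far as the arm can. A call is refused whole if a number of a shift passes 1 or a number of a turn 1, either way. A call with a gripper value outside its range is refused whole. The fingers move at their own pace and stop on an object; "grip_force" is the grip in N (left out, the last holds). Time passes only in rows, so rows that do not move let the fingers close. It gives the time, the measured TCP pose, the force, the opening and the grip force at its end, in the units of the state.
- robot.read_state(): the state, without advancing time (a new reading comes with each control period).
- eyes.read_camera(name): name is "scene" or "top"; returns the picture (480x640x3 uint8, red, green, blue); there is no depth.
- eyes.calibration(name): a dict with "K" (3x3 intrinsics, pixels), "k1" (the pictures are not rectified: a ray, as slopes to the right and down, at radius r is drawn at 1 + k1 r^2 times it, then the intrinsics apply), "R" (3x3) and "t" (3): a world point X has camera coordinates R X + t. Camera axes: x right, y down, z forward; pixel columns grow to the right and rows downward; lengths in m; the calibration is good to about 2 mm. A picture is of the moment at which its call begins. calibration takes no time and is no camera call.
- robot.close_job(): hands the job in; it is judged then, once.
Trained networks look in the newest picture that a camera, given by its name, has taken for a name from the list of things; names that differ only in an ending like _2 or _b are one class to them, and where a whole thing is asked for, a point or a joint stands for the part that bears it (a point fixed in the world has none). Each returns a list of dicts, best first, with "conf" (0 to 1); they miss things now and then, are a little off and sometimes report something else, mostly with a low value. They report only what shows in the picture. A call takes as long as a camera call. They do not tell look-alikes from the thing itself.
- eyes.search_frame(camera, thing): "rect" ([left, top, width, height] in pixels, round what is visible of it).
- eyes.place_of(camera, thing): "xy" ([column, row] in pixels: a listed point, or the origin of a listed thing).
The state is a dict: "t": time; "q": joint angles; "dq": joint speeds; "joint_torque": joint torques, N m; "tool_pos": TCP position; "orientation": TCP orientation; "force": force on the tool from outside, world axes, zero at the start; "wrist_torque": the same for the moment, N m; "opening": finger opening in m; "gripper_force": force on a finger pad.
Only numpy, scipy, OpenCV 4.12 (cv2) and the standard library are available. Lean on these libraries where they do the work, as an engineer would, in place of code of your own. Each camera call takes 0.05 s, during which the arm holds its last target. There are 200 camera calls.

## Task

Tidy the bench by pushing the flat lure case across it, without gripping or lifting it, into the corner made by the wooden batten and the big black tackle box: one long side lying flat against the batten's near side and one short end up against the side of the tackle box. Do not disturb the lantern, the reel, the float or the spoon lure, and leave the case there.

Things in the scene. Friction and masses are not known exactly. Their poses are not given: they have to be found in the camera images.
- case_mid (a point): Centre (18 mm above the bench) of the flat closed lure case: loose black plastic box with clear lid over eight compartments, 160 mm long along its y axis, 100 mm wide along x, 36 mm high, plain flat sides, 0.25 to 0.5 kg. It starts on the robot's side of the batten, at least 25 mm clear of it and of the tackle box, turned up to 0.3 rad to the batten.
- batten: Straight light-wood strip screwed to the bench (cannot move), 360 mm long along its y axis, 20 mm wide along its x axis, 22 mm high; origin at the centre of its underside. Its -x side is its near side, facing the robot; it runs across in front of the robot, turned up to about 0.15 rad.
- tackle_box: Large black tackle box, two tray fronts and latches on its -x face, handle on top; heavy, does not move. 300 mm along its x axis, 180 mm along y, 140 mm high (170 with handle); origin at the centre of its underside; axes parallel to the batten's. Stands 30 mm past the batten's left (+y) or right (-y) end, its flat side square to the batten and reaching 230 mm out to the robot's side.
- lantern_mid (a point): Bystander: middle (80 mm up) of an upright aluminium camping lantern, 90 mm across with a small black knob sticking out, 195 mm high, loose, past the batten's other end.
- reel: Bystander: fishing reel lying flat, aluminium discs 76 mm across, 31 mm high, a crank with cork handle reaching 60 mm; origin at the centre of its underside; loose, beyond the batten.
- float: Bystander: small wooden float standing upright, 38 mm across, 74 mm high with its stem; origin at the centre of its underside; loose, beyond the batten.
- lure: Bystander: flat stainless spoon lure, about 50 mm long, 22 mm wide, 4 mm thick, with a small hook; origin at its underside; loose, beyond the batten.
Not all that is in view belongs to the job. There is more than one size of the part that bears case_mid; the job needs the smaller.

How it is judged:
At the end, for the whole second after the job is handed in: The case lies flat and at rest on the bench, parallel to the batten within 0.05 rad, its long side within 5 mm of the batten's near side and its end within 5 mm of the tackle box's side face (both gaps measured at the middle of the case) (x of case_mid in the frame of batten between -0.065 and -0.055 m and angle between the y axis of case_mid and the y axis of batten, either way round below 0.05 rad and y of case_mid in the frame of tackle_box between -0.175 and 0.175 m and height (world z) of case_mid below 0.021 m and angle between case_mid's own z axis and vertical below 0.04 rad and linear speed of case below 0.01 m/s); the robot touches nothing.
It fails at once if the lure case is lifted (more than 8 mm) or tipped (more than 0.15 rad) off the bench (height (world z) of case_mid above 0.026 m or angle between case_mid's own z axis and vertical above 0.15 rad).
It fails at once if the lure case is gripped (taken between the fingers, one on either side of it) (x of the grasp point in the frame of case_mid between -0.04 and 0.04 m and y of the grasp point in the frame of case_mid between -0.07 and 0.07 m and z of the grasp point in the frame of case_mid below 0.03 m).
It fails at once if the lantern, reel, float or spoon lure is shifted by more than 15 mm (distance of any of lantern_mid, reel, float, lure from where it was at the start of the episode above 0.015 m).
It also fails if it takes over 51 s, if anything falls off the work surface, if the arm or the gripper's body presses on something with over 40 N, if the wrist force passes 120 N, or if a joint passes its speed limit or range.

## Working session

There is one attempt and no reset: what is moved stays moved. The work goes in short steps, Python scripts to look and compute and a tool call to move; the robot and the scene stay as the last step left them, time stands still between calls to the robot, and variables do not carry over. Pictures are saved under pics/ and viewed, at most 10 in all, crops included, and the job is handed in when it is done.

Besides the shell and the picture viewer there is one more tool, called after ">>>" as name(argument=value, ...) on one line, values as JSON. apply_moves: Moves the arm, as the interface text tells. Its arguments: {"type":"object","properties":{"steps":{"type":"array"},"grip_force":{"type":"number"}},"required":["steps"]}

```bash
mkdir -p pics; cat > h.py <<'E'
import numpy as np, cv2
from plant import robot, eyes
from scipy.spatial.transform import Rotation as Ro
def ray(cam,px,z):
    c=eyes.calibration(cam);K=np.array(c["K"]);R=np.array(c["R"]);t=np.array(c["t"])
    d=(np.linalg.inv(K)@[px[0],px[1],1])[:2];s=d.copy()
    for _ in range(20): s=d/(1+c["k1"]*(s@s))
    o=-R.T@t;v=R.T@np.r_[s,1]
    return (o+v*(z-o[2])/v[2])
def proj(cam,X):
    c=eyes.calibration(cam);K=np.array(c["K"]);p=np.array(c["R"])@X+np.array(c["t"]);s=p[:2]/p[2]
    s=s*(1+c["k1"]*(s@s));return (K@np.r_[s,1])[:2]
def snap(cam,name=None):
    im=np.array(eyes.read_camera(cam))
    if name: cv2.imwrite("pics/"+name,im[:,:,::-1])
    return im
E
python3 - <<'E'
from h import *
for cam in("top","scene"):
    snap(cam,cam+"0.png")
    for n,z in(("case_mid",.018),("batten",0),("tackle_box",0),("lantern_mid",.08),("reel",0),("float",0),("lure",0)):
        for p,f in((eyes.place_of(cam,n),"xy"),(eyes.search_frame(cam,n),"rect")):
            for d in p[:3]: print(cam,n,f,np.round(d[f]),round(d["conf"],2),np.round(ray(cam,d[f],z),3) if f=="xy" else "")
s=robot.read_state();print(s["tool_pos"],s["orientation"],s["opening"],s["t"],robot.grip_point_offset)
E
```

```text
top case_mid xy [318. 252.] 0.89 [0.55  0.028 0.018]
top case_mid xy [220. 363.] 0.64 [0.353 0.206 0.018]
top case_mid rect [144. 295. 145. 142.] 0.77 
top case_mid rect [268. 218.  92.  67.] 0.69 
top batten xy [323. 181.] 0.79 [0.686 0.016 0.   ]
top batten xy [149. 216.] 0.3 [0.627 0.346 0.   ]
top batten rect [224. 173. 199.  16.] 0.83 
top batten rect [221. 127.  50.  46.] 0.54 
top tackle_box xy [486. 228.] 0.76 [ 0.591 -0.286  0.   ]
top tackle_box rect [437. 127. 123. 184.] 0.72 
top tackle_box rect [223. 130.  50.  44.] 0.35 
top lantern_mid xy [151. 216.] 0.85 [0.613 0.317 0.08 ]
top lantern_mid rect [114. 183.  73.  64.] 0.92 
top reel rect [223. 126.  48.  47.] 0.97 
top float xy [394. 149.] 0.58 [ 0.744 -0.12   0.   ]
top float rect [385. 139.  18.  16.] 0.7 
top lure xy [323. 148.] 0.69 [0.749 0.014 0.   ]
top lure rect [319. 136.  13.  24.] 0.64 
scene case_mid xy [322. 235.] 0.84 [0.55  0.03  0.018]
scene case_mid xy [382. 142.] 0.74 [0.352 0.211 0.018]
scene case_mid rect [274. 198. 101.  78.] 0.88 
scene case_mid rect [323.  90. 113. 104.] 0.61 
scene case_mid rect [394. 294.  56.  50.] 0.31 
scene batten xy [332. 305.] 0.82 [0.686 0.012 0.   ]
scene batten rect [228. 275. 207.  54.] 0.88 
scene tackle_box xy [158. 296.] 0.62 [ 0.591 -0.284  0.   ]
scene tackle_box rect [ 78. 177. 144. 211.] 0.77 
scene lantern_mid xy [490. 213.] 0.61 [0.616 0.321 0.08 ]
scene lantern_mid rect [456. 168.  69.  90.] 0.92 
scene reel xy [416. 324.] 0.79 [0.756 0.144 0.   ]
scene reel xy [491. 214.] 0.61 [ 0.572  0.367 -0.   ]
scene reel rect [393. 294.  59.  50.] 0.91 
scene float xy [269. 355.] 0.67 [ 0.748 -0.115  0.   ]
scene float rect [256. 339.  21.  27.] 0.8 
scene float rect [274. 203. 100.  74.] 0.63 
scene lure xy [341. 340.] 0.65 [0.753 0.009 0.   ]
scene lure rect [324. 318.  29.  32.] 0.88 
[0.14072655 0.58326842 0.2186235 ] [-3.71069856e-01 -3.11958500e+00  2.77997026e-05] 0.0928903967324318 1.5 0.0188
```

```bash
python3 - <<'E'
import cv2
a=cv2.imread("pics/top0.png");cv2.imwrite("pics/top0c.png",cv2.resize(a[110:320,210:450],None,fx=2.8,fy=2.8,interpolation=cv2.INTER_CUBIC))
E
```

```text
(no output)
```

View pics/top0.png

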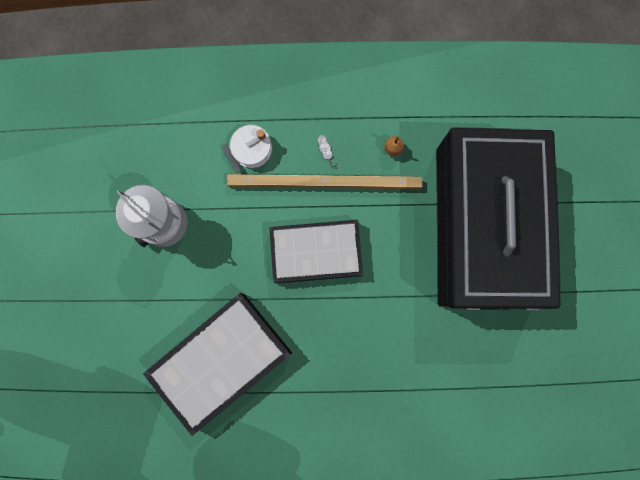

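View pics/top0c.png

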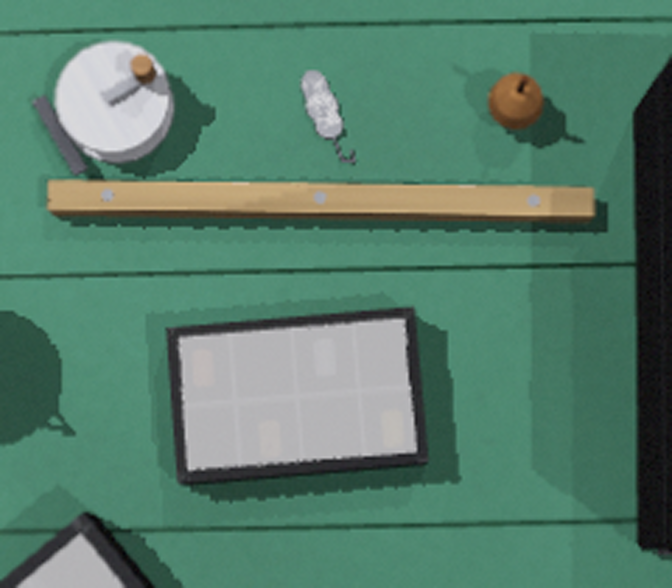

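The top view shows the small case at about px (317,251) and the batten's near edge running (227,184)–(422,188). The tackle box's left side is near column 438, and the larger look-alike is at (218,363). The lantern is at (150,215), and the reel, float and lure are beyond the batten. The plan is to push +x against the batten first, then −y along it to the box.

```bash
python3 - <<'E'
from h import *
f=lambda p:(p[0]/2.8+210,p[1]/2.8+110)
C=[ray("top",f(p),.036) for p in((168,328),(412,309),(427,460),(183,482))]
B=[ray("top",f(p),.022) for p in((48,208),(595,217))]
F=[ray("top",f(p),.022) for p in((48,181),(595,188))]
print(np.round(C,4));print("case c",np.mean(C,0)); 
for a,b in((C[0],C[1]),(C[3],C[2]),B,F): d=a-b;print(np.linalg.norm(d),"yaxis ang",np.arctan2(-d[0],d[1]))
print(np.round(B,4),np.round(F,4))
print("box top corners z.14",[np.round(ray("top",p,.14),4) for p in((452,129),(452,307),(559,307),(553,130))])
print("box bottom z0",[np.round(ray("top",p,0),4) for p in((438,150),(438,303))])
s=robot.read_state();R=Ro.from_rotvec(s["orientation"]).as_matrix();print(np.round(R,3))
th=.0
T=np.array([.43,.032,.22]);print(R.T@(T-s["tool_pos"])/.03, np.degrees(np.arctan2(-R[0,1],R[1,1])))
E
```

```text
[[ 0.5954  0.1118  0.036 ]
 [ 0.6045 -0.0447  0.036 ]
 [ 0.5077 -0.0518  0.036 ]
 [ 0.4967  0.103   0.036 ]]
case c [0.55105755 0.02958391 0.036     ]
0.15674849046325096 yaxis ang 0.05796856148205093
0.15521882450499036 yaxis ang 0.07110001647127252
0.3594041629012132 yaxis ang -0.038145722892460696
0.36032004332787315 yaxis ang -0.03471554302713537
[[ 0.6788  0.1922  0.022 ]
 [ 0.6651 -0.167   0.022 ]] [[ 0.697   0.1923  0.022 ]
 [ 0.6845 -0.1678  0.022 ]]
box top corners z.14 [array([ 0.7392, -0.2015,  0.14  ]), array([ 0.4468, -0.1876,  0.14  ]), array([ 0.4415, -0.3638,  0.14  ]), array([ 0.7366, -0.3745,  0.14  ])]
box bottom z0 [array([ 0.7415, -0.2034,  0.    ]), array([ 0.454 , -0.1909,  0.    ])]
[[-0.972  0.235 -0.   ]
 [ 0.235  0.972 -0.   ]
 [ 0.    -0.    -1.   ]]
[-13.68391151 -15.60098007  -0.04576923] -13.566745904153231
```

>>> apply_moves(steps=[0,0,0,0,0,-0.95,100,0,0,0,0,0,-0.95,100,-0.6,-0.9,0,0,0,0,100,-0.6,-0.9,0,0,0,0,100,-0.6,-0.9,0,0,0,0,100,-0.6,-0.9,0,0,0,0,100,-0.6,-0.9,0,0,0,0,100,-0.6,-0.9,0,0,0,0,100,-0.6,-0.9,0,0,0,0,100,-0.6,-0.9,0,0,0,0,100,-0.6,-0.9,0,0,0,0,100,-0.6,-0.9,0,0,0,0,100])

```text
t: 2.5
tool_pos: [0.3109, 0.3053, 0.2189]
orientation: [0.059, 3.14, 0.001]
force: [0.5, -0.1, 0.3]
opening: 0.0927
gripper_force: 0.0
```

>>> apply_moves(steps=[-0.5,-0.95,0,0,0,0,100,-0.5,-0.95,0,0,0,0,100,-0.5,-0.95,0,0,0,0,100,-0.5,-0.95,0,0,0,0,100,-0.5,-0.95,0,0,0,0,100,-0.5,-0.95,0,0,0,0,100,-0.5,-0.95,0,0,0,0,100,-0.5,-0.95,0,0,0,0,100,-0.2,-0.5,0,0,0,0,100,0,0,0.8,0,0,0,100,0,0,0.8,0,0,0,100,0,0,0,0,0,0,100])

```text
t: 3.5
tool_pos: [0.4246, 0.0585, 0.1662]
orientation: [-0.061, -3.134, 0.0]
force: [-1.0, -0.3, -0.8]
opening: 0.0931
gripper_force: 0.0
```

>>> apply_moves(steps=[0,-0.9,0.5,0,0,0,100,0,0,0.9,0,0,0,100,0,0,0.9,0,0,0,100,0,0,0.9,0,0,0,100,0,0,0.9,0,0,0,100,0,0,0.6,0,0,0,100,0,0,0.3,0,0,0,100,0,0,0,0,0,0,100,0,0,0,0,0,0,100])

```text
t: 4.25
tool_pos: [0.4266, 0.0322, 0.0216]
orientation: [0.059, 3.141, -0.0]
force: [0.3, -0.7, 0.0]
opening: 0.093
gripper_force: 0.0
```

>>> apply_moves(steps=[0,0,0.3,0,0,0,100,-0.5,0,0,0,0,0,100,-0.5,0,0,0,0,0,100,-0.4,0,0,0,0,0,100,-0.2,0,0,0,0,0,100,-0.2,0,0,0,0,0,100,-0.2,0,0,0,0,0,100,-0.2,0,0,0,0,0,100,-0.2,0,0,0,0,0,100,-0.2,0,0,0,0,0,100,-0.2,0,0,0,0,0,100,0,0,0,0,0,0,100])

```text
t: 5.25
tool_pos: [0.5112, 0.0287, 0.0118]
orientation: [0.06, 3.14, -0.0]
force: [-0.4, 0.7, 0.1]
opening: 0.0932
gripper_force: 0.0
```

>>> apply_moves(steps=[-0.2,0,0,0,0,0,100,-0.2,0,0,0,0,0,100,-0.2,0,0,0,0,0,100,-0.2,0,0,0,0,0,100,-0.2,0,0,0,0,0,100,-0.2,0,0,0,0,0,100,0,0,0,0,0,0,100])

```text
t: 5.83
tool_pos: [0.5477, 0.0274, 0.012]
orientation: [0.06, 3.139, -0.0]
force: [0.8, 0.6, -1.1]
opening: 0.0932
gripper_force: 0.0
```

>>> apply_moves(steps=[-0.15,0,0,0,0,0,100,-0.1,0,0,0,0,0,100,-0.1,0,0,0,0,0,100,-0.1,0,0,0,0,0,100,0,0,0,0,0,0,100])

```text
t: 6.25
tool_pos: [0.5603, 0.027, 0.0118]
orientation: [0.059, 3.14, -0.0]
force: [0.4, 0.7, -0.2]
opening: 0.0929
gripper_force: 0.0
```

```bash
python3 - <<'E'
from h import *
a=snap("top","top1.png");cv2.imwrite("pics/top1c.png",cv2.resize(a[150:310,210:470],None,fx=2.8,fy=2.8,interpolation=cv2.INTER_CUBIC)[:,:,::-1])
print(robot.read_state()["force"])
E
```

```text
[-0.22470241  0.0783776   0.03300396]
```

View pics/top1c.png

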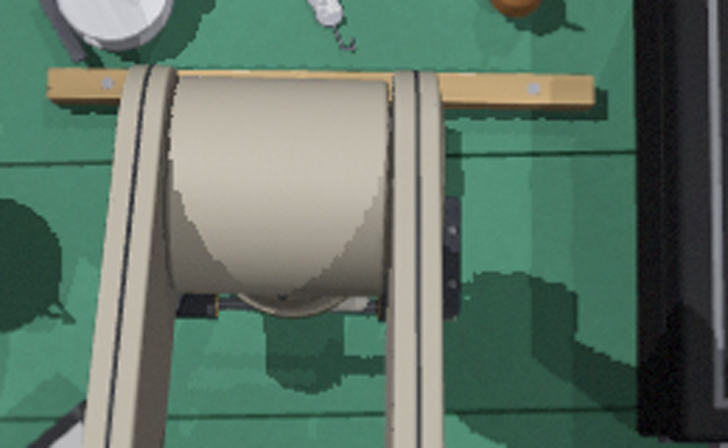

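The arm hides the case in this view, so I'll push on gently until the force shows contact.

>>> apply_moves(steps=[-0.1,0,0,0,0,0,100,-0.1,0,0,0,0,0,100,0,0,0,0,0,0,100])

```text
t: 6.55
tool_pos: [0.5654, 0.0267, 0.0116]
orientation: [-0.059, -3.14, 0.0]
force: [-4.6, -0.2, 3.2]
opening: 0.0928
gripper_force: 2.1
```

>>> apply_moves(steps=[-0.1,0,0,0,0,0,100,0,0,0,0,0,0,100])

```text
t: 6.72
tool_pos: [0.5655, 0.0268, 0.011]
orientation: [-0.058, -3.134, 0.0]
force: [-16.4, -1.7, 12.6]
opening: 0.0927
gripper_force: 8.6
```

>>> apply_moves(steps=[0.4,0,0,0,0,0,60,0.6,0,0,0,0,0,50,0.6,0,-0.5,0,0,0,50,0,0,-1,0,0,0,50,0,0,-1,0,0,0,50,0,0,-1,0,0,0,50,0,0,-0.5,0,0,0,50,0,0,0,0,0,0,50])

```text
t: 7.38
tool_pos: [0.5243, 0.0284, 0.1371]
orientation: [0.059, 3.131, -0.0]
force: [0.7, -0.7, 1.2]
opening: 0.0474
gripper_force: 0.0
```

>>> apply_moves(steps=[0,0,0,0,0,1,50,0,0,0,0,0,1,50,0,0,0,0,0,1,50,0,0,0,0,0,1,50,0,0,0,0,0,1,50,0,0,0,0,0,1,50,0,0,0,0,0,1,50,0,0,0,0,0,1,50,0,0,0,0,0,1,50,0,0,0,0,0,1,50,0,0,0,0,0,1,50,0,0,0,0,0,1,50])

```text
t: 8.38
tool_pos: [0.5204, 0.0285, 0.1305]
orientation: [-1.901, -2.501, 0.0]
force: [0.2, -0.1, 0.4]
opening: 0.0463
gripper_force: 0.0
```

>>> apply_moves(steps=[0,0,0,0,0,1,50,0,0,0,0,0,1,50,0,0,0,0,0,1,50,0,0,0,0,0,0,50,0,0,0,0,0,0,50])

```text
t: 8.8
tool_pos: [0.5203, 0.0285, 0.1308]
orientation: [-2.259, -2.182, 0.001]
force: [0.0, 0.7, 0.3]
opening: 0.046
gripper_force: 0.0
```

>>> apply_moves(steps=[0.9,0.64,0,0,0,0,50,0.9,0.64,0,0,0,0,50,0.9,0.64,0,0,0,0,50,0.9,0.64,0,0,0,0,50,0.85,0.64,0,0,0,0,50,0,0,0,0,0,0,50,0,0,0,0,0,0,50])

```text
t: 9.38
tool_pos: [0.6216, 0.1595, 0.1302]
orientation: [-2.257, -2.184, 0.002]
force: [-0.7, -0.3, -0.6]
opening: 0.0467
gripper_force: 0.0
```

```bash
python3 - <<'E'
from h import *
for cam in("scene","top"):
    a=snap(cam,cam+"2.png")
    for d in eyes.place_of(cam,"case_mid")[:2]: print(cam,np.round(ray(cam,d["xy"],.018),3),d["conf"])
E
```

```text
scene [0.628 0.017 0.018] 0.77
scene [0.35  0.213 0.018] 0.71
top [0.623 0.024 0.018] 0.62
```

View pics/scene2.png

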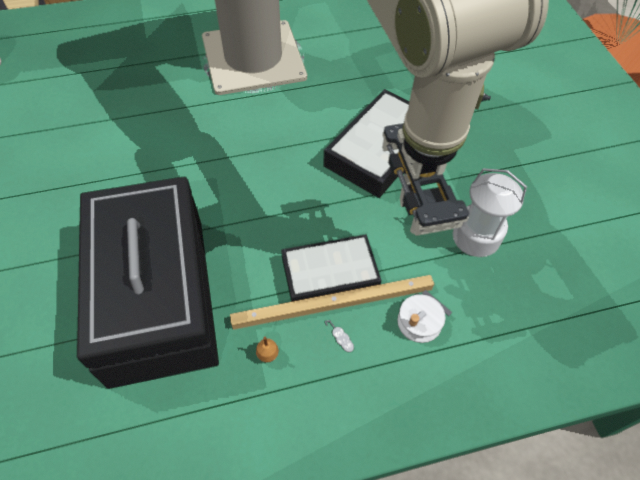

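The case (px 330,268) lies flat along the batten and the bystanders haven't moved. The gripper is left of the case, clear of the lantern (490,212).

>>> apply_moves(steps=[0,0,0.9,0,0,0,50,0,0,0.9,0,0,0,50,0,0,0.9,0,0,0,50,0,0,0.7,0,0,0,50,0,0,0.4,0,0,0,50,0,0,0.1,0,0,0,50,0,0,0,0,0,0,50])

```text
t: 10.17
tool_pos: [0.621, 0.1576, 0.0144]
orientation: [-2.263, -2.178, 0.001]
force: [0.6, -0.2, -0.2]
opening: 0.0467
gripper_force: 0.0
```

>>> apply_moves(steps=[-0.5,0,0,0,0,0,50,-0.4,0,0,0,0,0,50,-0.2,0,0,0,0,0,50,-0.2,0,0,0,0,0,50,-0.25,0,0,0,0,0,50,-0.25,0,0,0,0,0,50,-0.25,0,0,0,0,0,50,-0.25,0,0,0,0,0,50,-0.25,0,0,0,0,0,50,-0.25,0,0,0,0,0,50,0,0,0,0,0,0,50])

```text
t: 11.08
tool_pos: [0.6181, 0.0724, 0.0144]
orientation: [2.264, 2.178, -0.002]
force: [0.1, -0.7, -0.3]
opening: 0.0466
gripper_force: 0.0
```

>>> apply_moves(steps=[-0.25,0,0,0,0,0,50,-0.25,0,0,0,0,0,50,-0.25,0,0,0,0,0,50,-0.25,0,0,0,0,0,50,-0.25,0,0,0,0,0,50,-0.25,0,0,0,0,0,50,-0.25,0,0,0,0,0,50,-0.25,0,0,0,0,0,50,-0.25,0,0,0,0,0,50,-0.25,0,0,0,0,0,50,-0.2,0,0,0,0,0,50,0,0,0,0,0,0,50])

```text
t: 12.08
tool_pos: [0.6153, -0.0082, 0.0147]
orientation: [2.264, 2.177, -0.001]
force: [0.5, -0.2, -0.1]
opening: 0.0465
gripper_force: 0.0
```

>>> apply_moves(steps=[-0.15,0,0,0,0,0,50,-0.15,0,0,0,0,0,50,-0.1,0,0,0,0,0,50,-0.1,0,0,0,0,0,50,0,0,0,0,0,0,50])

```text
t: 12.5
tool_pos: [0.6148, -0.0222, 0.0148]
orientation: [2.263, 2.179, -0.0]
force: [0.1, 0.1, 1.5]
opening: 0.0468
gripper_force: 0.0
```

>>> apply_moves(steps=[-0.1,0,0,0,0,0,50,-0.1,0,0,0,0,0,50,0,0,0,0,0,0,50])

```text
t: 12.75
tool_pos: [0.6144, -0.0253, 0.0148]
orientation: [-2.26, -2.178, -0.004]
force: [-1.8, 11.7, 2.8]
opening: 0.0465
gripper_force: 6.1
```

>>> apply_moves(steps=[-0.1,0,0,0,0,0,50,0,0,0,0,0,0,50])

```text
t: 12.92
tool_pos: [0.6141, -0.0255, 0.0148]
orientation: [-2.257, -2.177, -0.007]
force: [-2.3, 24.5, 6.0]
opening: 0.0465
gripper_force: 12.0
```

The end is against the box. I'll back off, lift and look.

>>> apply_moves(steps=[0.3,0,0,0,0,0,50,0.6,0,0,0,0,0,50,0.8,0,-0.5,0,0,0,50,0.8,0,-1,0,0,0,50,0.8,0,-1,0,0,0,50,0.8,0,-1,0,0,0,50,0.5,0,-1,0,0,0,50,0,0,0,0,0,0,50,0,0,0,0,0,0,50])

```text
t: 13.67
tool_pos: [0.6215, 0.1081, 0.1527]
orientation: [2.258, 2.178, 0.006]
force: [-0.8, -0.1, -1.3]
opening: 0.0466
gripper_force: 0.0
```

```bash
python3 - <<'E'
from h import *
a=snap("top","top3.png")
cv2.imwrite("pics/top3c.png",cv2.resize(a[150:270,330:470],None,fx=5,fy=5,interpolation=cv2.INTER_CUBIC)[:,:,::-1])
print([ (np.round(ray("top",d["xy"],.018),4),d["conf"]) for d in eyes.place_of("top","case_mid")[:2]])
b=snap("scene","scene3.png")
cv2.imwrite("pics/scene3c.png",cv2.resize(b[200:360,150:350],None,fx=3.7,fy=3.7,interpolation=cv2.INTER_CUBIC)[:,:,::-1])
print([ (np.round(ray("scene",d["xy"],.018),4),d["conf"]) for d in eyes.place_of("scene","case_mid")[:2]])
E
```

```text
[(array([ 0.6211, -0.1121,  0.018 ]), 0.76)]
[(array([ 0.623 , -0.1189,  0.018 ]), 0.55)]
```

View pics/top3c.png

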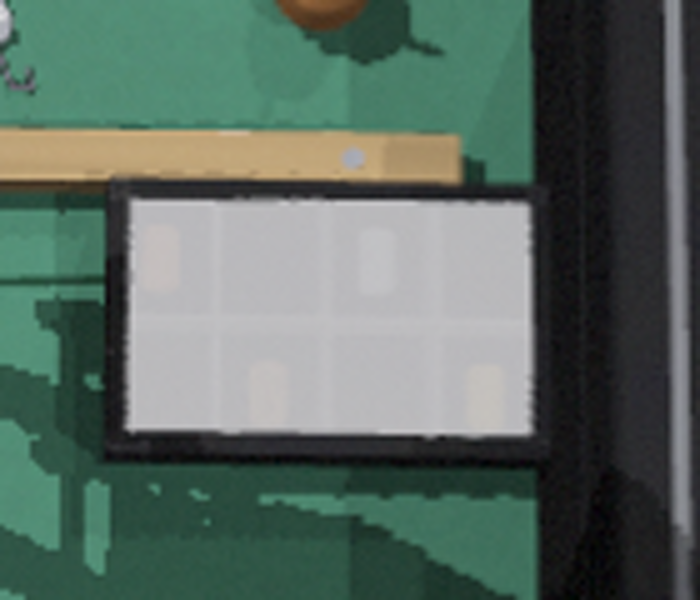

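View pics/scene3c.png

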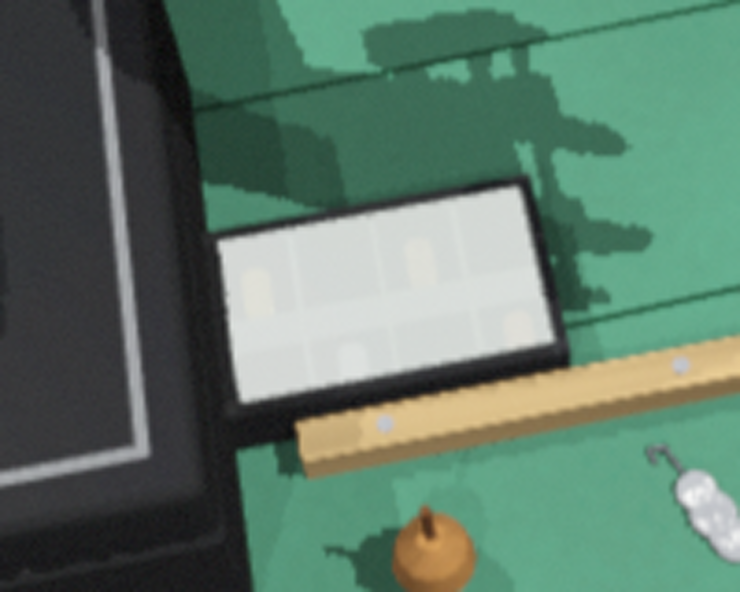

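The case is in the corner, along the batten (crop edge 180→188 against the batten's 128→134) and against the box on the right. I'll check the gap numerically.

```bash
python3 - <<'E'
from h import *
f=lambda p:(p[0]/5+330,p[1]/5+150)
P=[ray("top",f(p),.036)[:2] for p in((112,180),(540,188),(112,445),(540,452))]
B=[ray("top",f(p),.022)[:2] for p in((0,129),(460,134))]  # far top edge
B0=np.array([[.697,.1923],[.6845,-.1678]])
for b in(B,B0):
    d=np.array(b[0])-b[1];d/=np.linalg.norm(d);n=np.array([d[1],-d[0]])
    print("batten ang",-d[0],"far edge->case edge dist (want 20):",[(np.array(b[0])-p)@n*1e3 for p in P])
for a,c in((0,1),(2,3)):
    e=P[a]-P[c];print("case ang",-e[0]/e[1],np.linalg.norm(e))
n=np.array([.9993,-.037]);A=np.array([.5655,.0268])
print("A-contact: expected far edge 107.5mm; now",[(p-A)@n*1e3 for p in P])
E
```

```text
batten ang -0.029987265520635936 far edge->case edge dist (want 20): [np.float64(21.66820350607379), np.float64(22.797239781746555), np.float64(118.04668411716698), np.float64(119.06256304795161)]
batten ang -0.03469168502952041 far edge->case edge dist (want 20): [np.float64(21.630054429312864), np.float64(22.028386061837665), np.float64(118.00519499317232), np.float64(118.29915131650985)]
case ang -0.03728175695495442 0.1552436545691284
case ang -0.03663157621608833 0.15337738797451544
A-contact: expected far edge 107.5mm; now [np.float64(104.18841978145679), np.float64(104.1487577855242), np.float64(7.81717009118404), np.float64(7.877570376510738)]
```

```bash
python3 -c "
from plant import robot
print(robot.close_job())"
```

```text
the job is handed in; nothing more can be done
None
```

The lure case is in the corner, its long side within about 1–2 mm of the batten by camera and its end pushed up to the tackle box by force reading; the bystanders were not touched, and I handed the job in, but no verdict came back.

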